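# Mesh the carousel onto the splined drive shaft

### The arm

A 7-joint arm with a two-finger parallel gripper is mounted at the origin on a cart in front of the work surface, level with it; the furniture and walls round the work are solid. World frame = base frame: x ahead of the robot, y to its left, z up, the work surface at z = 0. Lengths are in m, angles in rad, forces in N, time in s.
With the tool pointing down it reaches from about 0.35 to 0.9 m from the base axis. Payload 8.1 kg.
Tool frame: the origin (TCP) lies midway between the tips of the shut fingers; the grasp point (between the pads) lies arm.tcp_to_grasp behind it (arm.tcp_to_grasp is the distance from the TCP to the grasp point, in m); z points along the fingers, y is the line along which they close (so a half turn about z gives the same grasp; the last joint's range is limited). The gripper opens to 92 mm and grips with 3 to 60 N. Pads are 19 mm wide; open, the fingers measure 130 mm over their backs; the gripper's body (75 mm by 190 mm) begins 47 mm behind the grasp point.
Start: joints at [-1.389, 0.434, 0.025, 1.573, -0.012, 1.134, -0.075], TCP at [0.176, 0.6, 0.227] pointing down, gripper open.
Joint ranges: [-2.62, 2.62], [-0.44, 2.09], [-1.27, 1.32], [0.08, 2.57], [-1.32, 4.46], [0.12, 2], [-2.74, 2.74]. Speed limits (rad/s): [2.22, 2.22, 3.01, 3.01, 3.14, 3.14, 3.14].

### API

Orientations are given as a rotation vector (axis times angle).
In Python, from cell import observe, get_image, arm gives the robot as it stands. The module is installed in compiled form; this text tells all that it offers.
- The arm moves only by the tool drive_tool, never from a script. Its argument "steps" is a list of rows, each a list of 5 numbers: the closure, from 0 (fully open) to 1 (shut), then the shift along the world's x, y, z in mm, then the turn about the world's z in rad. In form: [[hand, x, y, z, roll], ...]. A call has 1 to 20 rows; each row shifts and turns the commanded pose from where the row before left it; what a row does not reach is not made up. A row lasts 1/12 s, in which the tool goes at most 41.7 mm and 7.16 degrees, less where a joint would pass 70% of its speed; a pose out of reach is approached as far as the arm can. A call with a gripper value outside its range is refused whole. The fingers move at their own pace and stop on an object; "grip_force" is the grip in N (left out, the last holds). Time passes only in rows, so rows that do not move let the fingers close. It gives the time, the measured TCP pose, the force, the opening and the grip force at its end, in the units of the state.
- observe(): the state, without advancing time (a new reading comes with each control period).
- get_image(name): name is "side" or "top"; returns a dict with "image" (384x512x3 uint8, red, green, blue), "vfov" (degrees; the focal length in pixels is half the picture's height over the tangent of half this angle, whatever the lens; pixels are square), "cx", "cy" (the principal point, pixels), "xyz" and "attitude" of the camera in the world. Camera axes: x right, y down, z forward; pixel columns grow to the right and rows downward; lengths in m; the calibration is good to about 2 mm. A picture is of the moment at which its call begins. There is no depth.
- arm.sign_off(): hands the job in; it is judged then, once.
The state is a dict: "clock": time; "joints": joint angles; "dq": joint speeds; "joint_efforts": joint torques, N m; "position": TCP position; "ee_rot": TCP orientation; "force": force on the tool from outside, world axes, zero at the start; "ft_torque": the same for the moment, N m; "width": opening from 0.0 (shut) to 1.0 (fully open); "gripper_force": force on a finger pad.
Only numpy, scipy, OpenCV 4.12 (cv2) and the standard library are available. Lean on these libraries where they do the work, as an engineer would, in place of code of your own. Each camera call takes 0.05 s, during which the arm holds its last target. There are 200 camera calls.

### The job

Pick the sample carousel off the bench by its bar grip and fit it onto the splined shaft of the round drive unit: press it down lightly and rock it to and fro until the teeth mesh, then push it fully home. Turn it, shaft and all, until the pointer on its rim faces the pin on the drive, and let go. The shaft is sprung: never press so hard that it is driven down to its solid stop. Leave the glassware undisturbed.

Things in the scene. Friction and masses are not known exactly. Their poses are not given: they have to be found in the camera images.
- carousel: loose aluminium disc, 120 mm across, 12 mm thick, about 0.3 kg, with six dark round wells marked on top, a round boss in the middle (52 mm across, top 39 mm above the underside), a bar grip on the boss and a small pointer on the rim; it lies flat on the bench. Origin: centre of its underside; z up, x towards the pointer
- carousel_bore (a point): mouth of the bore, at the centre of the carousel's underside: blind, 34 mm deep, 40 mm across, with six equally spaced straight teeth pointing inwards (from the underside up 14 mm; 28 mm between opposite tooth tips). The angle of the teeth to the pointer is not marked
- carousel_grip (a point): point in the black bar grip on top of the boss, 58 mm above the carousel's underside; the bar is 46 mm long (along the carousel's x), 20 mm wide (along its y) and reaches from 39 to 73 mm above the underside; axes as the carousel's
- carousel_pointer (a point): outer end of the small pointer on the carousel's rim, 71.5 mm from its axis, 6 mm above the underside
- drive: fixed grey round drive unit, 168 mm across, 45 mm high, with a black box at its back and a steel splined shaft standing in its middle; origin: centre of its underside, z up, the index pin is on its -x side
- drive_seat (a point): centre of the top of the fixed round shoulder (60 mm across) from which the shaft rises, 55 mm above the drive's underside; axes as the drive's. The carousel's underside rests on this shoulder when home. The shaft turns stiffly (about 0.2 N m) and stays where it is left; its angle is unknown and no listed frame shows it
- drive_shaft (a point): point on the shaft's axis, 10 mm below the seat. Shaft: six equal teeth, 37 mm across; above them a pilot 26 mm across, 5 mm high, then a 6 mm taper. Bore fits pilot with 1 mm all round. Tooth ends stand 8 to 20 mm above the seat (a setting, unknown) and stop the bore unless teeth face gaps (play 5 degrees either way, every 60)
- spindle (a joint): how far the sprung shaft is pressed down along its axis, in m: 0 free, 0.0035 solid stop. It starts to sink at about 5 N and takes 3 N more per mm (about 15 N at the stop); it springs up again when released or when the teeth find their gaps
- index_pin (a point): tip of the steel index pin on the drive's rim (8 mm thick, 19 mm high), 77 mm from the shaft's axis, 9 mm above the seat
- erlenmeyer: loose conical glass flask, 64 mm across, 104 mm high, a bystander; origin under its centre
- sample_jar: loose sample jar, 33 mm across, 55 mm high, a bystander; origin under its centre
- vial: loose capped vial, 29 mm across, 98 mm high, a bystander; origin under its centre
Not all that is in view belongs to the job. Of the things that look like the drive, the larger one is meant.

How it is judged:
At the end, for the whole second after the job is handed in: The carousel is home on the shaft's shoulder (underside within 3 mm of the seat in height and 3 mm sideways, level within 3 degrees), its pointer faces the index pin (tip within 12 mm to either side, about 9.5 degrees), and it is released and at rest (z of carousel in the frame of drive_seat between -0.003 and 0.003 m and horizontal distance between carousel and drive_seat below 0.003 m and angle between carousel's own z axis and vertical below 0.05 rad and x of carousel_pointer in the frame of drive_seat below 0 m and y of carousel_pointer in the frame of drive_seat between -0.012 and 0.012 m and linear speed of carousel below 0.01 m/s); the robot touches nothing.
It fails at once if the sprung shaft is driven to its solid stop (pressed down more than 3.2 mm) (value of joint spindle above 0.0032 m).
It fails at once if the robot bumps the drive with more than 10 N (contact force between any of the fingers, the arm and drive above 10 N).
It fails at once if the conical glass flask is moved by more than 20 mm or tipped (distance of erlenmeyer from where it was at the start of the episode above 0.02 m or angle between erlenmeyer's own z axis and vertical above 0.3 rad).
It fails at once if the small sample jar is moved by more than 20 mm or tipped (distance of sample_jar from where it was at the start of the episode above 0.02 m or angle between sample_jar's own z axis and vertical above 0.3 rad).
It fails at once if the glass vial is moved by more than 20 mm or tipped (distance of vial from where it was at the start of the episode above 0.02 m or angle between vial's own z axis and vertical above 0.3 rad).
It also fails if it takes over 58 s, if anything falls off the work surface, if the arm or the gripper's body presses on something with over 40 N, if the wrist force passes 120 N, or if a joint passes its speed limit or range.

## Working session

There is one attempt and no reset: what is moved stays moved. The work goes in short steps, Python scripts to look and compute and a tool call to move; the robot and the scene stay as the last step left them, time stands still between calls to the robot, and variables do not carry over. Pictures are saved under pics/ and viewed, at most 10 in all, crops included, and the job is handed in when it is done.

Besides the shell and the picture viewer there is one more tool, called after ">>>" in YAML: its name, and indented under it one key for each argument. drive_tool: Moves the arm, as the interface text tells. Its arguments: {"type":"object","properties":{"steps":{"type":"array"},"grip_force":{"type":"number"}},"required":["steps"]}

```bash
mkdir -p pics
cat > h.py <<'E'
import numpy as np, cv2
from scipy.spatial.transform import Rotation as R
from cell import observe, get_image, arm
def rot(a):
    a=np.array(a,float)
    return a if a.shape==(3,3) else (R.from_rotvec(a).as_matrix() if a.size==3 else R.from_quat(a).as_matrix())
def shot(n,f):
    g=get_image(n); cv2.imwrite(f,g["image"][:,:,::-1]); return g
def foc(g): return g["image"].shape[0]/2/np.tan(np.radians(g["vfov"])/2)
def ray(g,u,v,z):
    d=rot(g["attitude"])@np.array([(u-g["cx"])/foc(g),(v-g["cy"])/foc(g),1]); c=np.array(g["xyz"])
    return c+d*(z-c[2])/d[2]
def proj(g,p):
    q=rot(g["attitude"]).T@(np.array(p)-g["xyz"]); return g["cx"]+foc(g)*q[0]/q[2], g["cy"]+foc(g)*q[1]/q[2]
E
python3 - <<'E'
from h import *
a=shot("top","pics/t0.png"); b=shot("side","pics/s0.png")
A=cv2.imread("pics/t0.png");B=cv2.imread("pics/s0.png")
for g in(a,b): print({k:v for k,v in g.items() if k!="image"})
print(observe(),arm.tcp_to_grasp)
E
```

```text
{'vfov': 48.5454211068389, 'cx': 262.2755447026178, 'cy': 197.81000197836565, 'xyz': array([0.36940599, 0.02445435, 1.2399194 ]), 'attitude': array([-2.16554973,  2.13564518, -0.15132044])}
{'vfov': 42.09176695087499, 'cx': 258.5251179542421, 'cy': 190.28937029142543, 'xyz': array([0.6042576 , 1.13592209, 0.86368633]), 'attitude': array([-0.04250162, -2.77324946,  1.39927238])}
{'clock': 0.1, 'joints': array([-1.38859585,  0.43512949,  0.02498506,  1.57401818, -0.0116012 ,
        1.13403235, -0.07506795]), 'dq': array([-5.35027734e-04,  1.78233747e-04, -1.33055708e-03, -2.76325635e-03,
        7.20655706e-05, -8.05390945e-04,  2.29670491e-04]), 'joint_efforts': array([ 2.73765399e-03, -6.69116664e+01,  9.87879708e-01, -3.15141070e+01,
       -6.04907982e-02,  3.73683544e-02,  4.24330813e-05]), 'position': array([0.17552799, 0.59934824, 0.22603373]), 'ee_rot': array([-4.45918204e-01, -3.10971210e+00,  2.26275511e-03]), 'force': array([ 0.22370834, -0.250084  , -0.29551934]), 'ft_torque': array([ 0.01432779,  0.0262591 , -0.03976438]), 'gripper_force': 0.0, 'width': 1.001475892774787} 0.0188
```

View pics/t0.png

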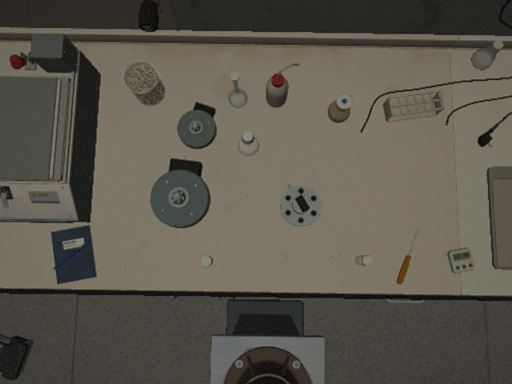

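View pics/s0.png

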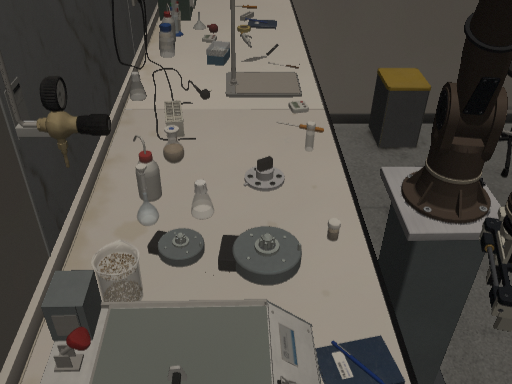

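Top view: there are two drive look-alikes, the larger at (180,198) and a smaller decoy at (197,128), so I choose the larger. The carousel is at (300,205), the only disc with wells. The flask is at (248,145), the jar at (206,261) and the vial at (365,260). I'll check the choice in one enlarged crop.

Run:
```python
from h import *
A=cv2.imread("pics/t0.png");B=cv2.imread("pics/s0.png")
c=lambda I,x,y,w,h,s:cv2.resize(I[y:y+h,x:x+w],None,fx=s,fy=s,interpolation=cv2.INTER_CUBIC)
top=np.hstack([c(A,140,150,80,85,5),c(A,260,165,80,85,5)])
cv2.imwrite("pics/c0.png",cv2.convertScaleAbs(top,alpha=1.6))
```

```text
(no output)
```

View pics/c0.png

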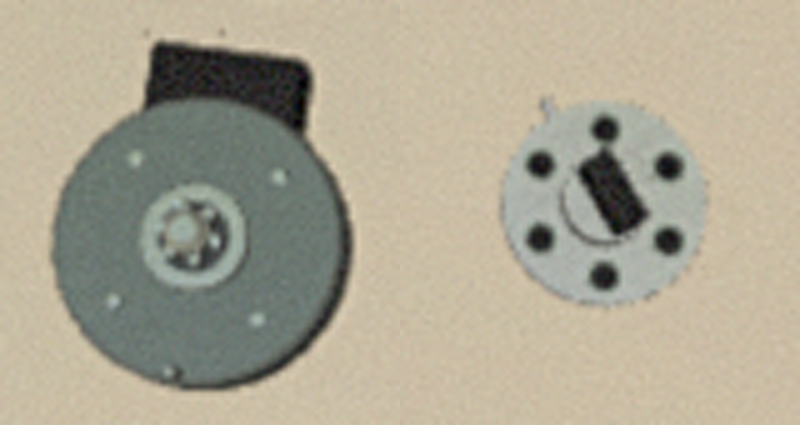

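Left: the larger drive, with its shoulder at (178.6,197.2) and pin tip at (174.4,224.4), on the robot side opposite the box. Right: the carousel, disc centre (300.7,205.6), pointer tip (289.4,185), bar top centre (302.8,203.2).

Run:
```python
from h import *
a=get_image("top"); b=get_image("side")
for n,u,v,z in[("drv disc",179.2,198.2,.045),("seat",178.4,197,.055),("pin",174.2,224.2,.064),("car",300.5,205.4,.012),("ptr",289.2,184.8,.006),("bar",302.6,203,.073)]: print(n,ray(a,u,v,z).round(4))
for n,u,v,z in[("flask",248,150,0.0),("jar",206,261,.055),("vial",365,260,.098)]: print(n,ray(a,u,v,z).round(4))
sd=ray(a,178.4,197,.055);cr=ray(a,300.5,205.4,.012)
print("side preds seat,carousel",proj(b,sd),proj(b,cr))
B=cv2.imread("pics/s0.png")
c=lambda I,x,y,w,h,s:cv2.resize(I[y:y+h,x:x+w],None,fx=s,fy=s,interpolation=cv2.INTER_CUBIC)
cv2.imwrite("pics/c1.png",cv2.convertScaleAbs(np.hstack([c(B,225,220,80,65,5),c(B,235,145,80,65,5)]),alpha=1.5))
```

```text
drv disc [0.5314 0.2583 0.045 ]
seat [0.5334 0.2587 0.055 ]
pin [0.4562 0.2654 0.064 ]
car [ 0.5198 -0.0883  0.012 ]
ptr [ 0.581  -0.0555  0.006 ]
bar [ 0.5191 -0.0885  0.073 ]
flask [0.6857 0.0677 0.    ]
jar [0.3567 0.1756 0.055 ]
vial [ 0.3656 -0.2519  0.098 ]
side preds seat,carousel (np.float64(266.9890195172535), np.float64(244.41774408926653)) (np.float64(264.8920293346313), np.float64(175.9954222040495))
```

View pics/c1.png

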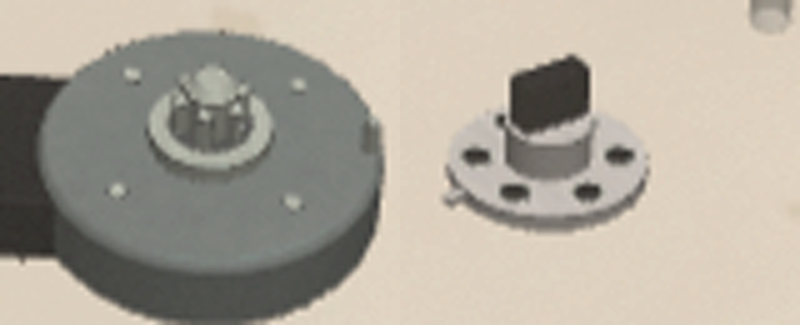

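Side crop agrees with the top view to about 1.5 px: seat (267,245.6), carousel disc (264.4,177.6). It also shows no obstacles on the path between them. The carousel's pointer is at about 28° and the pin at about 175°. I set out with the tool y axis going to -62°.

>>> drive_tool:
  steps:
    - [0.3, 17, -34, -4, -0.118]
    - [0.3, 17, -34, -4, -0.118]
    - [0.3, 17, -34, -4, -0.118]
    - [0.3, 17, -34, -4, -0.118]
    - [0.3, 17, -34, -4, -0.118]
    - [0.3, 17, -34, -4, -0.118]
    - [0.3, 17, -34, -4, -0.118]
    - [0.3, 17, -34, -4, -0.118]
    - [0.3, 17, -34, -4, -0.118]
    - [0.3, 17, -34, -4, -0.118]
    - [0.3, 17, -34, -4, -0.118]
    - [0.3, 17, -34, -4, -0.118]
    - [0.3, 17, -34, -4, -0.118]
    - [0.3, 17, -34, -4, -0.118]
    - [0.3, 17, -34, -4, -0.118]
    - [0.3, 17, -34, -4, -0.118]
    - [0.3, 17, -34, -4, -0.118]
    - [0.3, 17, -34, -4, -0.118]
    - [0.3, 17, -34, -4, -0.118]
    - [0.3, 17, -34, -4, -0.118]
  grip_force: 40

```text
clock: 1.87
position: [0.5162, -0.0818, 0.1466]
ee_rot: [-3.047, -0.764, -0.001]
force: [1.0, 0.5, -0.2]
width: 0.699
gripper_force: 0.0
```

>>> drive_tool:
  steps:
    - [0.3, 3, -7, -10, 0]
    - [0.3, 0, 0, -25, 0]
    - [0.3, 0, 0, -25, 0]
    - [0.3, 0, 0, -20, 0]
    - [0.3, 0, 0, -15, 0]
    - [0.3, 0, 0, -9, 0]
    - [0.3, 0, 0, 0, 0]

```text
clock: 2.45
position: [0.5175, -0.087, 0.0412]
ee_rot: [-3.044, -0.772, 0.004]
force: [0.8, 0.3, 0.5]
width: 0.704
gripper_force: 0.0
```

Run:
```python
from h import *
o=observe(); print(o["position"],o["force"])
a=shot("top","pics/t2.png"); b=shot("side","pics/s2.png")
A=cv2.imread("pics/t2.png");B=cv2.imread("pics/s2.png")
c=lambda I,x,y,w,h,s:cv2.resize(I[y:y+h,x:x+w],None,fx=s,fy=s,interpolation=cv2.INTER_CUBIC)
cv2.imwrite("pics/c2.png",cv2.convertScaleAbs(np.hstack([c(A,260,165,80,85,5),c(B,235,135,80,85,5)]),alpha=1.5))
```

```text
[ 0.51752042 -0.08696825  0.04118664] [0.79419296 0.25016879 0.49248939]
```

View pics/c2.png

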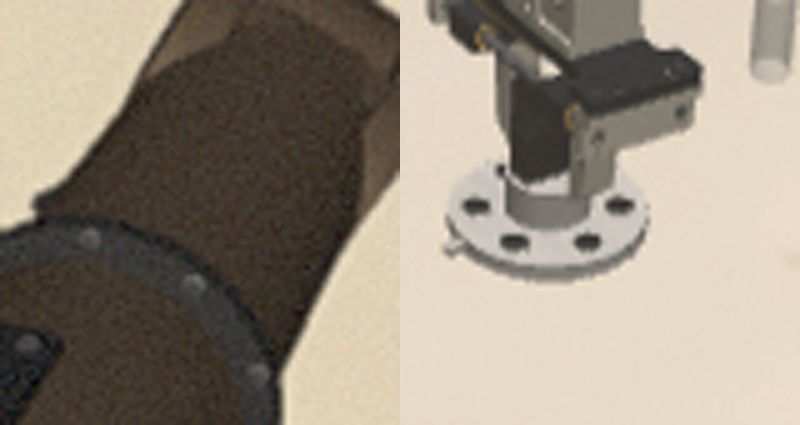

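The side crop shows the fingers straddling the bar above the boss; the arm hides the top view. Closing and lifting next.

>>> drive_tool:
  steps:
    - [1, 0, 0, 0, 0]
    - [1, 0, 0, 0, 0]
    - [1, 0, 0, 0, 0]
    - [1, 0, 0, 0, 0]
    - [1, 0, 0, 0, 0]
    - [1, 0, 0, 0, 0]
  grip_force: 55

```text
clock: 3.05
position: [0.5187, -0.0871, 0.0429]
ee_rot: [3.045, 0.772, 0.001]
force: [-0.2, -0.1, 0.4]
width: 0.315
gripper_force: 0.0
```

>>> drive_tool:
  steps:
    - [1, 0, 0, 10, 0]
    - [1, 0, 0, 20, 0]
    - [1, 0, 0, 25, 0]
    - [1, 0, 0, 25, 0]
    - [1, 0, 0, 25, 0]
    - [1, 0, 0, 0, 0]
    - [1, 0, 0, 0, 0]

```text
clock: 3.63
position: [0.5192, -0.0871, 0.1489]
ee_rot: [3.045, 0.773, 0.004]
force: [0.2, 0.5, -3.3]
width: 0.213
gripper_force: 55.0
```

Run:
```python
from h import *
o=observe(); p=o["position"]; print(p,o["force"])
b=shot("side","pics/s3.png");B=cv2.imread("pics/s3.png")
for z in(.107,.095,.09): print(z,proj(b,[p[0],p[1],z]))
c=lambda I,x,y,w,h,s:cv2.resize(I[y:y+h,x:x+w],None,fx=s,fy=s,interpolation=cv2.INTER_CUBIC)
cv2.imwrite("pics/c3.png",cv2.convertScaleAbs(c(B,215,75,100,110,5),alpha=1.5))
```

```text
[ 0.51920138 -0.08708471  0.14890211] [ 0.17994647  0.50231205 -3.28715551]
0.107 (np.float64(265.98724193767447), np.float64(149.1098304039707))
0.095 (np.float64(265.87173901189976), np.float64(152.65175892591608))
0.09 (np.float64(265.82394879509474), np.float64(154.11725887612343))
```

View pics/c3.png

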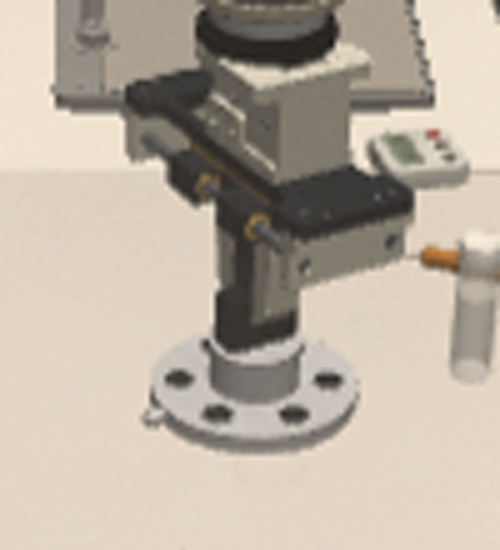

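The grip closed partway up, about 18 mm too high on the bar. I'll set it down and regrip lower.

>>> drive_tool:
  steps:
    - [1, 0, 0, -25, 0]
    - [1, 0, 0, -25, 0]
    - [1, 0, 0, -20, 0]
    - [1, 0, 0, -10, 0]
    - [1, 0, 0, -2, 0]
    - [1, 0, 0, -1, 0]
    - [1, 0, 0, 0, 0]

```text
clock: 4.27
position: [0.5189, -0.0874, 0.065]
ee_rot: [3.045, 0.772, 0.0]
force: [-0.2, 0.6, -2.1]
width: 0.21
gripper_force: 55.0
```

>>> drive_tool:
  steps:
    - [1, 0, 0, -1, 0]
    - [1, 0, 0, -1, 0]
    - [1, 0, 0, -1, 0]
    - [1, 0, 0, 0, 0]

```text
clock: 4.6
position: [0.5188, -0.087, 0.062]
ee_rot: [3.045, 0.773, 0.001]
force: [0.6, 0.7, -4.0]
width: 0.212
gripper_force: 55.0
```

>>> drive_tool:
  steps:
    - [1, 0, 0, -1, 0]
    - [1, 0, 0, -1, 0]
    - [1, 0, 0, -1, 0]
    - [1, 0, 0, 0, 0]

```text
clock: 4.93
position: [0.5185, -0.0871, 0.0586]
ee_rot: [-3.045, -0.772, 0.0]
force: [-0.4, 0.6, -4.0]
width: 0.21
gripper_force: 55.0
```

>>> drive_tool:
  steps:
    - [1, 0, 0, -1, 0]
    - [1, 0, 0, -1, 0]
    - [1, 0, 0, -1, 0]
    - [1, 0, 0, -1, 0]
    - [1, 0, 0, 0, 0]

```text
clock: 5.35
position: [0.5188, -0.087, 0.0576]
ee_rot: [-3.043, -0.771, -0.003]
force: [-14.6, 5.5, 46.9]
width: 0.217
gripper_force: 55.0
```

>>> drive_tool:
  steps:
    - [0.55, 0, 0, 2, 0]
    - [0.55, 0, 0, 0, 0]
    - [0.55, 0, 0, 0, 0]
    - [0.55, 0, 0, -8, 0]
    - [0.55, 0, 0, -7, 0]
    - [1, 0, 0, 0, 0]
    - [1, 0, 0, 0, 0]
    - [1, 0, 0, 0, 0]
    - [1, 0, 0, 0, 0]
    - [1, 0, 0, 0, 0]
    - [1, 0, 0, 0, 0]
    - [1, 0, 0, 0, 0]

```text
clock: 6.35
position: [0.5184, -0.0871, 0.0417]
ee_rot: [-3.045, -0.772, 0.0]
force: [0.4, -0.6, -2.6]
width: 0.214
gripper_force: 55.0
```

>>> drive_tool:
  steps:
    - [1, 0, 0, 15, 0]
    - [1, 0, 0, 25, 0]
    - [1, 0, 0, 25, 0]
    - [1, 0, 0, 25, 0]
    - [1, 0, 0, 25, 0]
    - [1, 0, 0, 0, 0]

```text
clock: 6.85
position: [0.5209, -0.088, 0.1608]
ee_rot: [3.044, 0.771, 0.009]
force: [1.0, 0.2, -2.5]
width: 0.212
gripper_force: 55.0
```

>>> drive_tool:
  steps:
    - [1, 0.7, 10, 0, 0.12]
    - [1, 0.7, 18, 0, 0.12]
    - [1, 0.7, 18, 0, 0.12]
    - [1, 0.7, 18, 0, 0.12]
    - [1, 0.7, 18, 0, 0.12]
    - [1, 0.7, 18, 0, 0.12]
    - [1, 0.7, 18, 0, 0.12]
    - [1, 0.7, 18, 0, 0.12]
    - [1, 0.7, 18, 0, 0.12]
    - [1, 0.7, 18, 0, 0.12]
    - [1, 0.7, 18, 0, 0.12]
    - [1, 0.7, 18, 0, 0.12]
    - [1, 0.7, 18, 0, 0.12]
    - [1, 0.7, 18, 0, 0.12]
    - [1, 0.7, 18, 0, 0.12]
    - [1, 0.7, 18, 0, 0.12]
    - [1, 0.7, 18, 0, 0.12]
    - [1, 0.7, 18, 0, 0.12]
    - [1, 0.7, 10, 0, 0.12]
    - [1, 0.7, 2, 0, 0.12]

```text
clock: 8.52
position: [0.5315, 0.2437, 0.1555]
ee_rot: [-0.369, -3.118, -0.002]
force: [0.6, 0.1, -2.9]
width: 0.211
gripper_force: 55.0
```

Run:
```python
from h import *
o=observe(); p=o["position"]; print(p,o["ee_rot"],o["force"],o["joints"].round(2))
a=shot("top","pics/t4.png");b=shot("side","pics/s4.png");A=cv2.imread("pics/t4.png");B=cv2.imread("pics/s4.png")
r=R.from_rotvec(o["ee_rot"]).as_matrix(); print("tool y deg",np.degrees(np.arctan2(r[1,1],r[0,1])))
u=p[2]-.0417
print("side: car disc top centre pred",proj(b,[p[0],p[1],u+.012]),"seat pred",proj(b,[.5325,.2587,.055]))
print("top: disc",proj(a,[p[0],p[1],u+.012]))
c=lambda I,x,y,w,h,s:cv2.resize(I[y:y+h,x:x+w],None,fx=s,fy=s,interpolation=cv2.INTER_CUBIC)
cv2.imwrite("pics/c4.png",cv2.convertScaleAbs(np.hstack([c(A,140,140,80,100,5),c(B,225,190,80,100,5)]),alpha=1.5))
```

```text
[0.53148993 0.24372252 0.1554981 ] [-3.69120822e-01 -3.11793712e+00 -1.55400142e-03] [ 0.63458413  0.11300553 -2.90648813] [-0.58  0.44  0.09  1.77 -0.05  0.94  0.86]
tool y deg 76.49674378224694
side: car disc top centre pred (np.float64(268.3687147773843), np.float64(217.43242201698294)) seat pred (np.float64(267.3860797305376), np.float64(244.40687912170404))
top: disc (np.float64(178.89946550561905), np.float64(194.06786985016421))
```

View pics/c4.png

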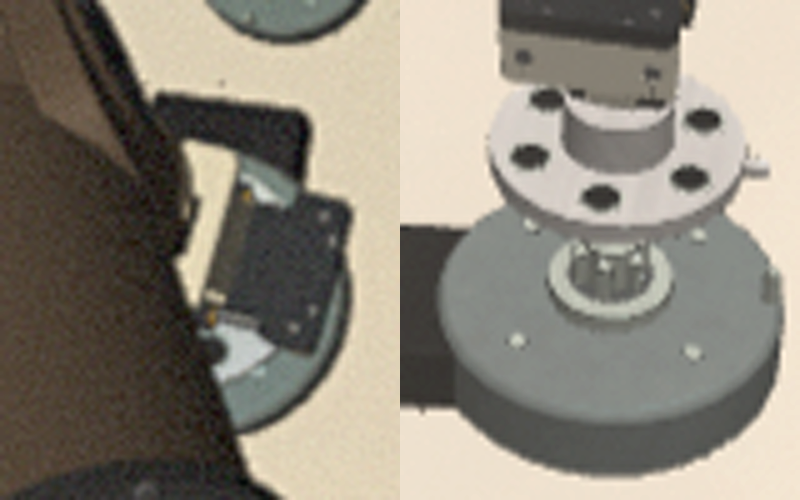

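The side crop shows the carousel held level above the shaft, pointer to the right towards the pin. The disc edges at crop x 488–745 agree with the TCP; the shoulder spans 545–672. One circle-fit round will give the seat-to-carousel offset in the same camera.

```bash
cat > fit.py <<'E'
from h import *
from scipy.ndimage import map_coordinates, gaussian_filter
def fit(g,im,x0,y0,z,r,arc=None,span=.008):
    I=gaussian_filter(cv2.cvtColor(im,cv2.COLOR_BGR2GRAY).astype(float),.6)
    t=np.radians(np.arange(0,360,2) if arc is None else np.arange(*arc,2))
    def samp(x,y,rr):
        P=np.array([proj(g,[x+rr*np.cos(k),y+rr*np.sin(k),z]) for k in t]); return map_coordinates(I,[P[:,1],P[:,0]],order=1)
    f=lambda x,y:np.sum(np.clip(samp(x,y,r-.0025)-samp(x,y,r+.0025),-20,60))
    for s in(.001,.00025):
        n=int(round((span if s==.001 else .001)/s)); L=[(f(x0+i*s,y0+j*s),x0+i*s,y0+j*s) for i in range(-n,n+1) for j in range(-n,n+1)]
        v,x0,y0=max(L)
    return round(v),round(x0,4),round(y0,4)
E
python3 - <<'E'
from fit import *
a=get_image("top");b=get_image("side");im=lambda n:cv2.imread(f"pics/{n}.png")
print("seat top",fit(a,im("t0"),.533,.2587,.055,.03),"side",fit(b,im("s0"),.533,.2587,.055,.03),"s4",fit(b,im("s4"),.533,.2587,.055,.03,(20,160)))
print("drive rim top",fit(a,im("t0"),.533,.2587,.045,.084))
print("car bench top",fit(a,im("t0"),.519,-.088,.012,.06),"side",fit(b,im("s0"),.519,-.088,.012,.06))
print("car held side",fit(b,im("s4"),.5315,.2437,.1138+.012,.06,(-20,200)))
E
```

```text
seat top (4181, 0.534, 0.2597) side (4205, 0.5343, 0.2575) s4 (2603, 0.5343, 0.2575)
drive rim top (1032, 0.5325, 0.2655)
car bench top (-215, 0.525, -0.0895) side (1121, 0.5222, -0.0895)
car held side (2565, 0.532, 0.2429)
```

>>> drive_tool:
  steps:
    - [1, 1, 7, 0, 0]
    - [1, 1.3, 8, 0, 0]
    - [1, 0, 0, -10, 0]
    - [1, 0, 0, -8, 0]
    - [1, 0, 0, -4, 0]
    - [1, 0, 0, 0, 0]

```text
clock: 9.22
position: [0.5339, 0.255, 0.1329]
ee_rot: [-0.384, -3.116, 0.003]
force: [0.7, -0.5, -3.4]
width: 0.214
gripper_force: 55.0
```

Run:
```python
from fit import *
o=observe(); p=o["position"]; print(p,o["force"])
b=shot("side","pics/s5.png"); B=cv2.imread("pics/s5.png"); u=p[2]-.0417
print(fit(b,B,p[0],p[1],u+.012,.06,(-20,200)))
cv2.imwrite("pics/c5.png",cv2.convertScaleAbs(cv2.resize(B[190:290,215:325],None,fx=5,fy=5,interpolation=cv2.INTER_CUBIC),alpha=1.5))
```

```text
[0.53387929 0.25502755 0.13290668] [ 0.74159377 -0.5124873  -3.41057339]
(2832, np.float64(0.5341), np.float64(0.2558))
```

View pics/c5.png

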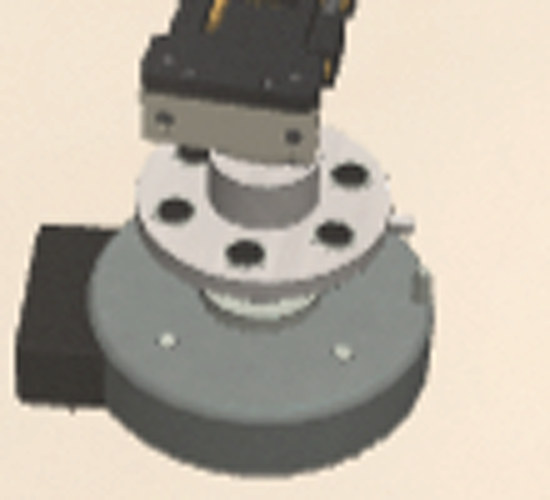

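>>> drive_tool:
  steps:
    - [1, 0, 2.5, 0, 0]
    - [1, 0, 0, -3, 0]
    - [1, 0, 0, -2, 0]
    - [1, 0, 0, -1, 0]
    - [1, 0, 0, -1, 0]
    - [1, 0, 0, 0, 0]

```text
clock: 9.77
position: [0.5349, 0.2582, 0.1276]
ee_rot: [-0.384, -3.118, 0.0]
force: [0.0, -0.6, -3.0]
width: 0.217
gripper_force: 55.0
```

>>> drive_tool:
  steps:
    - [1, 0, 0, -1, 0]
    - [1, 0, 0, -1, 0]
    - [1, 0, 0, -1, 0]
    - [1, 0, 0, 0, 0]

```text
clock: 10.1
position: [0.5348, 0.2582, 0.1245]
ee_rot: [-0.384, -3.118, 0.0]
force: [0.1, 0.9, -1.8]
width: 0.213
gripper_force: 55.0
```

>>> drive_tool:
  steps:
    - [1, 0, 0, -1, 0]
    - [1, 0, 0, -1, 0]
    - [1, 0, 0, -1, 0]
    - [1, 0, 0, 0, 0]

```text
clock: 10.43
position: [0.5348, 0.2582, 0.1215]
ee_rot: [-0.384, -3.118, 0.0]
force: [-0.4, 0.1, -2.8]
width: 0.216
gripper_force: 55.0
```

>>> drive_tool:
  steps:
    - [1, 0, 0, -1, 0]
    - [1, 0, 0, -1, 0]
    - [1, 0, 0, 0, 0]

```text
clock: 10.68
position: [0.5349, 0.2582, 0.1197]
ee_rot: [-0.384, -3.118, 0.0]
force: [-0.3, -0.8, -2.2]
width: 0.214
gripper_force: 55.0
```

>>> drive_tool:
  steps:
    - [1, 0, 0, -1, 0]
    - [1, 0, 0, -1, 0]
    - [1, 0, 0, 0, 0]

```text
clock: 10.93
position: [0.5347, 0.2581, 0.1174]
ee_rot: [-0.384, -3.118, 0.001]
force: [-0.5, -1.7, -2.7]
width: 0.215
gripper_force: 55.0
```

>>> drive_tool:
  steps:
    - [1, 0, 0, -1, 0]
    - [1, 0, 0, -1, 0]
    - [1, 0, 0, 0, 0]

```text
clock: 11.18
position: [0.5348, 0.2581, 0.1155]
ee_rot: [-0.384, -3.118, 0.001]
force: [-0.8, -1.5, -1.8]
width: 0.211
gripper_force: 55.0
```

>>> drive_tool:
  steps:
    - [1, 0, 0, -1, 0]
    - [1, 0, 0, -1, 0]
    - [1, 0, 0, 0, 0]

```text
clock: 11.43
position: [0.5351, 0.2582, 0.114]
ee_rot: [0.384, 3.118, 0.0]
force: [-2.0, -2.4, 4.7]
width: 0.217
gripper_force: 55.0
```

>>> drive_tool:
  steps:
    - [1, 0, 0, -1, 0]
    - [1, 0, 0, -1, 0]
    - [1, 0, 0, 0, 0]

```text
clock: 11.68
position: [0.5352, 0.2583, 0.1125]
ee_rot: [0.384, 3.117, 0.001]
force: [-2.5, -2.3, 8.9]
width: 0.214
gripper_force: 55.0
```

Contact at TCP z≈0.114, i.e. tooth ends about 17 mm above the seat. I'll ease off 1 mm and rock.

>>> drive_tool:
  steps:
    - [1, -0.3, -0.3, 0.7, 0]
    - [1, 0, 0, 0, 0.05]
    - [1, 0, 0, 0, 0.05]
    - [1, 0, 0, 0, 0.05]
    - [1, 0, 0, 0, 0]

```text
clock: 12.1
position: [0.5348, 0.2584, 0.1133]
ee_rot: [0.144, 3.138, 0.002]
force: [-3.0, -2.6, 8.2]
width: 0.213
gripper_force: 55.0
```

>>> drive_tool:
  steps:
    - [1, 0, 0, 0, 0.05]
    - [1, 0, 0, 0, 0.05]
    - [1, 0, 0, 0, 0.05]
    - [1, 0, 0, 0, 0]

```text
clock: 12.43
position: [0.5347, 0.2586, 0.1132]
ee_rot: [-0.092, 3.14, 0.002]
force: [-2.9, -2.6, 7.5]
width: 0.217
gripper_force: 55.0
```

>>> drive_tool:
  steps:
    - [1, 0, 0, 0, 0.05]
    - [1, 0, 0, 0, 0.05]
    - [1, 0, 0, 0, 0.05]
    - [1, 0, 0, 0, 0]

```text
clock: 12.77
position: [0.5349, 0.2587, 0.1133]
ee_rot: [-0.327, 3.124, 0.002]
force: [-2.2, -1.0, 7.2]
width: 0.214
gripper_force: 55.0
```

>>> drive_tool:
  steps:
    - [1, 0, 0, 0, 0.05]
    - [1, 0, 0, 0, 0.05]
    - [1, 0, 0, 0, 0.05]
    - [1, 0, 0, 0, 0]

```text
clock: 13.1
position: [0.5347, 0.2588, 0.1132]
ee_rot: [-0.56, 3.091, 0.002]
force: [-2.7, -1.0, 5.4]
width: 0.215
gripper_force: 55.0
```

>>> drive_tool:
  steps:
    - [1, 0, 0, 0, 0.05]
    - [1, 0, 0, 0, 0.05]
    - [1, 0, 0, 0, 0.05]
    - [1, 0, 0, 0, 0]

```text
clock: 13.43
position: [0.5346, 0.2584, 0.1123]
ee_rot: [-0.789, 3.041, 0.001]
force: [-0.9, 0.0, -3.3]
width: 0.217
gripper_force: 55.0
```

>>> drive_tool:
  steps:
    - [1, 0, 0, 0, 0.05]
    - [1, 0, 0, 0, 0.05]
    - [1, 0, 0, 0, 0.05]
    - [1, 0, 0, 0, 0]

```text
clock: 13.77
position: [0.5342, 0.258, 0.1121]
ee_rot: [1.011, -2.973, -0.001]
force: [-0.6, -0.1, -2.3]
width: 0.212
gripper_force: 55.0
```

```bash
python3 -c "
from h import *
o=observe();print(o['position'],o['force'],o['ft_torque'],o['joints'].round(2))"
```

```text
[0.53421239 0.2580139  0.11213222] [-0.58345725 -0.10539909 -2.29814204] [-0.16296923  0.50129126 -0.14826574] [-0.43  0.51 -0.15  1.77  0.09  0.87  1.6 ]
```

The z force dropped to the free weight and a turning moment appeared, so the teeth are meshed. I'll relax the turn slightly and push down with checks.

>>> drive_tool:
  steps:
    - [1, 0, 0, 0, -0.05]
    - [1, 0, 0, -1, 0]
    - [1, 0, 0, -1, 0]
    - [1, 0, 0, -1, 0]
    - [1, 0, 0, 0, 0]

```text
clock: 14.18
position: [0.5344, 0.258, 0.1091]
ee_rot: [0.936, -2.998, 0.0]
force: [-2.1, 0.5, -2.7]
width: 0.216
gripper_force: 55.0
```

>>> drive_tool:
  steps:
    - [1, 0, 0, -1.5, 0]
    - [1, 0, 0, -1.5, 0]
    - [1, 0, 0, -1, 0]
    - [1, 0, 0, 0, 0]

```text
clock: 14.52
position: [0.5344, 0.2579, 0.1051]
ee_rot: [0.936, -2.998, 0.0]
force: [-2.3, -0.3, -2.9]
width: 0.216
gripper_force: 55.0
```

>>> drive_tool:
  steps:
    - [1, 0, 0, -1.5, 0]
    - [1, 0, 0, -1.5, 0]
    - [1, 0, 0, -1, 0]
    - [1, 0, 0, 0, 0]

```text
clock: 14.85
position: [0.5344, 0.258, 0.1011]
ee_rot: [0.936, -2.998, 0.0]
force: [-2.5, -2.0, -2.2]
width: 0.216
gripper_force: 55.0
```

>>> drive_tool:
  steps:
    - [1, 0, 0, -1, 0]
    - [1, 0, 0, -1, 0]
    - [1, 0, 0, 0, 0]

```text
clock: 15.1
position: [0.5345, 0.2579, 0.0992]
ee_rot: [0.936, -2.999, 0.0]
force: [-2.9, -0.6, -1.4]
width: 0.212
gripper_force: 55.0
```

>>> drive_tool:
  steps:
    - [1, 0, 0, -1, 0]
    - [1, 0, 0, -1, 0]
    - [1, 0, 0, 0, 0]

```text
clock: 15.35
position: [0.5345, 0.258, 0.0972]
ee_rot: [0.936, -2.999, 0.0]
force: [-3.5, -0.8, -0.5]
width: 0.214
gripper_force: 55.0
```

>>> drive_tool:
  steps:
    - [1, 0, 0, -0.5, 0]
    - [1, 0, 0, -0.5, 0]
    - [1, 0, 0, 0, 0]

```text
clock: 15.6
position: [0.5346, 0.258, 0.0967]
ee_rot: [-0.936, 2.999, 0.0]
force: [-4.0, -1.7, 2.8]
width: 0.216
gripper_force: 55.0
```

Home at TCP z 0.0967, as predicted. Turning back about 40° so the pointer faces the pin.

>>> drive_tool:
  steps:
    - [1, -0.2, -0.1, 0.4, -0.07]
    - [1, 0, 0, 0, -0.07]
    - [1, 0, 0, 0, -0.07]
    - [1, 0, 0, 0, -0.07]
    - [1, 0, 0, 0, -0.07]
    - [1, 0, 0, 0, -0.07]
    - [1, 0, 0, 0, -0.07]
    - [1, 0, 0, 0, -0.07]
    - [1, 0, 0, 0, -0.07]
    - [1, 0, 0, 0, -0.07]
    - [1, 0, 0, 0, 0]
    - [1, 0, 0, 0, 0]

```text
clock: 16.6
position: [0.5344, 0.2577, 0.0967]
ee_rot: [0.145, 3.138, -0.001]
force: [-2.2, -3.5, -2.1]
width: 0.216
gripper_force: 55.0
```

Run:
```python
from fit import *
o=observe(); p=o["position"]; print(p,o["force"],o["ft_torque"]);r=R.from_rotvec(o["ee_rot"]).as_matrix(); print("tool y deg",np.degrees(np.arctan2(r[1,1],r[0,1])))
b=shot("side","pics/s6.png"); B=cv2.imread("pics/s6.png")
for d in(165,170,175,180): k=np.radians(d);print(d,proj(b,[.5343+.0715*np.cos(k),.2575+.0715*np.sin(k),.061]),"pin",proj(b,[.5343+.077*np.cos(k),.2575+.077*np.sin(k),.064]))
cv2.imwrite("pics/c6.png",cv2.convertScaleAbs(cv2.resize(B[210:290,215:325],None,fx=7,fy=7,interpolation=cv2.INTER_CUBIC),alpha=1.5))
```

```text
[0.53441468 0.25766816 0.09672701] [-2.21427756 -3.50510373 -2.14907393] [-0.71620261  0.5913412   0.12268966]
tool y deg 84.69559174109477
165 (np.float64(296.41110111305767), np.float64(247.14838391048085)) pin (np.float64(298.8086508145987), np.float64(246.5914988007158))
170 (np.float64(296.71931644064443), np.float64(245.37303367509935)) pin (np.float64(299.13035761763314), np.float64(244.6783490479604))
175 (np.float64(296.7959292722392), np.float64(243.58846064090486)) pin (np.float64(299.20200155215633), np.float64(242.75653453512524))
180 (np.float64(296.6432717914862), np.float64(241.80842772170877)) pin (np.float64(299.0264319464897), np.float64(240.84087467270103))
```

View pics/c6.png

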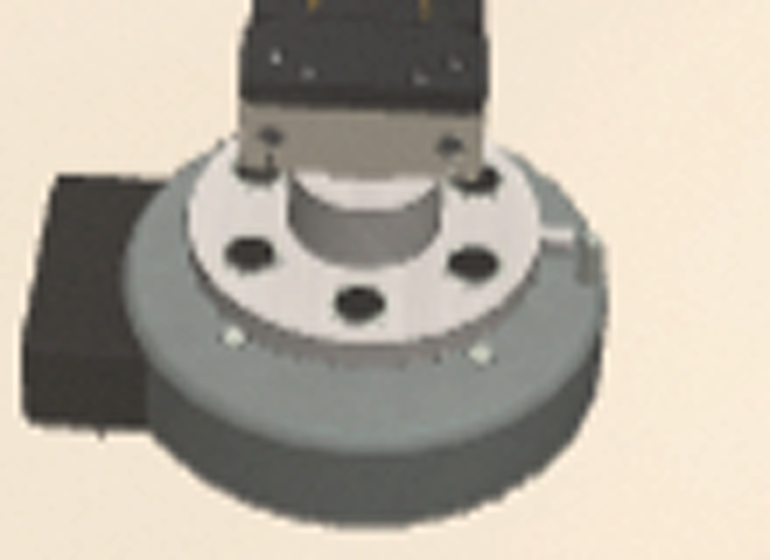

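The crop shows the carousel seated level on the shoulder. Its pointer at (570,235) faces the pin at (590,240). Nudge down, release and retreat.

>>> drive_tool:
  steps:
    - [1, 0, 0, -0.5, 0]
    - [1, 0, 0, 0, 0]
    - [0.5, 0, 0, 0, 0]
    - [0.5, 0, 0, 0, 0]
    - [0.5, 0, 0, 0, 0]
    - [0.5, 0, 0, 0, 0]
    - [0.5, 0, 0, 0, 0]
    - [0.5, 0, 0, 0, 0]
    - [0.5, 0, 0, 5, 0]
    - [0.5, 0, 0, 15, 0]
    - [0.5, 0, 0, 20, 0]
    - [0.5, 0, 0, 20, 0]
    - [0.5, 0, 0, 20, 0]
    - [0.5, 0, 0, 20, 0]
    - [0.5, 0, 0, 0, 0]
    - [0.5, 0, 0, 0, 0]

```text
clock: 17.98
position: [0.5351, 0.2583, 0.1978]
ee_rot: [0.149, 3.136, 0.003]
force: [-0.0, 0.1, -0.4]
width: 0.496
gripper_force: 0.0
```

Run:
```python
from fit import *
print(observe()["force"])
b=shot("side","pics/s7.png"); B=cv2.imread("pics/s7.png")
print(fit(b,B,.5343,.2575,.067,.06,(-20,200)))
cv2.imwrite("pics/c7.png",cv2.convertScaleAbs(cv2.resize(B[180:290,215:325],None,fx=5,fy=5,interpolation=cv2.INTER_CUBIC),alpha=1.5))
```

```text
[-0.01190606  0.14119089 -0.3715774 ]
(4358, 0.5345, 0.258)
```

View pics/c7.png

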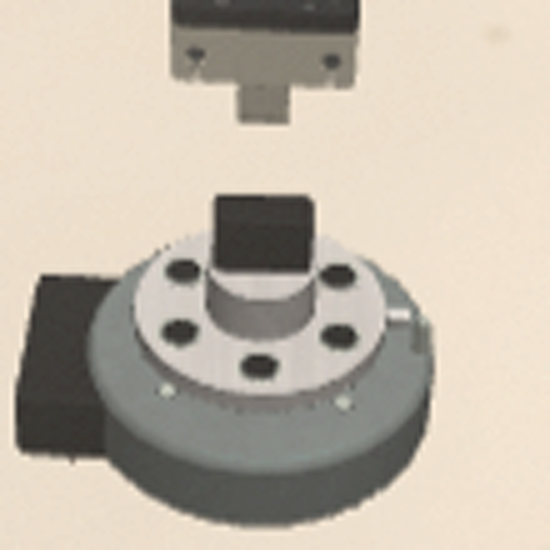

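The carousel is released, level and home (fit within 0.5 mm of the seat). Its pointer at (400,315) faces the pin at (422,325), and the gripper is clear.

```bash
python3 -c "
from cell import arm; print(arm.sign_off())"
```

```text
the job is handed in; nothing more can be done
None
```

The carousel is home on the larger drive's shaft with its pointer facing the index pin, released and handed in after about 18 s. No verdict came back; my last side view showed it level and within about 0.5 mm of the seat, and I did not re-photograph the glassware.

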